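# Lock the capping jig and snap the cap onto the bottle

### The arm

A 7-joint arm with a two-finger parallel gripper is mounted at the origin on the work surface. World frame = base frame: x ahead of the robot, y to its left, z up, the work surface at z = 0. Lengths are in m, angles in rad, forces in N, time in s.
With the tool pointing down it reaches from about 0.375 to 0.925 m from the base axis. Payload 3.1 kg.
Tool frame: the origin (TCP) lies on the centre line of the jaws, within the pads' length; the fingertips stand 19 mm ahead of it and the grasp point (between the pads) is the TCP; z points along the fingers, y is the line along which they close (so a half turn about z gives the same grasp; the last joint's range is limited). The gripper opens to 85 mm and grips with 20 to 120 N. Pads are 22 mm wide; open, the fingers measure 114 mm over their backs; the gripper's body (76 mm by 85 mm) begins 54 mm behind the grasp point. The pads swing forward as they close: fully open they stand 13 mm farther back than shut.
Start: joints at [-0.098, 0.383, 0.044, 1.598, -0.018, 1.161, -0.05], TCP at [0.65, 0, 0.25] pointing down, gripper open.
Joint ranges: [-2.61, 2.61], [-0.41, 2.15], [-1.48, 1.57], [0, 2.5], [-1.57, 4.71], [0.05, 1.97], [-2.85, 2.85]. Speed limits (rad/s): [2.79, 2.79, 3.14, 3.14, 3.14, 3.14, 3.14].

### API

Orientations are given as a rotation vector (axis times angle).
In Python, from rig import * gives the robot as it stands. Calls block until the motion is done:
- goto(position, orientation): joint-space move of the TCP to a pose.
- move_linear(position, feed=0.15, orientation=None, f_stop=None): straight line of the TCP; orientation=None keeps the orientation; feed is the mean speed in m/s. With f_stop (N) it stops when the force on the tool has changed by that much, and returns True; else False.
- move_j(angles): joint-space move.
- move_gripper(opening): opening from 0.0 (shut) to 1.0 (fully open); the grip force is fixed at half the most; returns when the fingers have stopped.
- sleep(seconds).
- ik(position, orientation): joint angles nearest the present ones, or None.
- get_obs(): the state.
- read_camera(name): name is "scene" or "side" or "wrist"; returns a dict with "img" (384x512x3 uint8, red, green, blue), "K" (3x3 intrinsics, pixels), "dist" ([k1, k2, p1, p2, k3] as OpenCV has them; the pictures are not rectified), "origin" and "orientation" of the camera in the world; the wrist camera has in their place "mount" (4x4, takes a point from camera to tool coordinates, whose origin is the TCP and whose axes are the flange's). Camera axes: x right, y down, z forward; pixel columns grow to the right and rows downward; lengths in m; the calibration is good to about 2 mm. A picture is of the moment at which its call begins: read the wrist's pose just before it. There is no depth.
A pose or a line that the arm cannot do raises MotionError and nothing moves.
- job_done(): hands the job in; it is judged then, once.
The state is a dict: "time_s": time; "qpos": joint angles; "dq": joint speeds; "tau": joint torques, N m; "eef_pos": TCP position; "orientation": TCP orientation; "force": force on the tool from outside, world axes, zero at the start; "torque": the same for the moment, N m; "width": opening from 0.0 (shut) to 1.0 (fully open); "grip_force": force on a finger pad.
Only numpy, scipy, OpenCV 4.12 (cv2) and the standard library are available. Lean on these libraries where they do the work, as an engineer would, in place of code of your own. Each camera call takes 0.05 s, during which the arm holds its last target. There are 200 camera calls.

### The job

First lock the blue carriage of the capping jig: take the red-handled pin out of its yellow parking block and drop it upright through the hole in the carriage's tongue and the jig's lug below, down until its collar rests flat on the tongue, and let go of it. Then take the white cap from the table, set it squarely on the neck of the amber bottle in the jig and press it straight down until it clicks; keep pressing past the click until it is fully home, and finish like that, with the hand still pressing firmly down on the cap and not letting go. Leave the carton, the other bottle and the blue pot standing where they are.

Things in the scene. Friction and masses are not known exactly. Their poses are not given: they have to be found in the camera images.
- jig: capping jig, fixed to the table, aluminium base 110 mm (its x) by 154 mm (its y), 12 mm high, with an aluminium lug block 50 x 50 x 34 mm at its -y end. Origin on the table surface, z up. Its y axis runs from the lug (60 mm towards -y) to the bottle (60 mm towards +y). Lug bore 12.5 mm across, vertical, through the whole lug, in line with the tongue's hole.
- carriage (a joint): blue carriage of the jig, which carries the bottle in one piece and ends in a 40 mm wide, 8 mm thick tongue lying over the lug. Value in m: 0 = against its stop, where tongue hole and lug bore line up (it starts there); grows as it slides along the jig's +y, up to 0.03; about 6 N of friction keeps it where it is
- tongue_hole (a point): centre of the mouth of the vertical hole in the carriage's blue tongue, at its top surface, 42.5 mm above the table; hole 12.5 mm across with a 1.5 mm chamfer; tongue 40 mm wide. The lug bore continues below it to the table. The bottle's axis is 120 mm away.
- neck_top (a point): centre of the top of the open amber bottle's neck, 138 mm above the table. Bottle 56 mm across, upright, fixed in the carriage; neck 24 mm across, top edge tapered to 20 mm, standing 33 mm free above the shoulder. A springy snap bead runs round the neck 11 mm below its top. The cap is fully home when its centre is 9 mm (its rim 21 mm) below this point.
- cap_center (a point): centre (half-way up) of the white ribbed cap: outside 36 mm across, 24 mm high, mass about 20 g, closed flat top, open underneath with a 26.4 mm mouth; stands on the table open side down, centre 12 mm above the table. Its z axis points up through the closed top.
- pin_grip (a point): point on the axis of the lock pin, to be grasped: in the upper half of its upright red handle (15 mm across, 34 mm high), 12 mm below the handle's top. Below the handle a steel collar 22 mm across and 4 mm thick, whose underside is 26 mm below this point, then a steel shank 10 mm across and 34 mm long with a tapered tip 60 mm below this point. Mass about 60 g. z axis points up.
- pin_collar (a point): centre of the underside of the pin's collar, 26 mm below point pin_grip; rests on the tongue's top when the pin is in, on the block's top at the start
- pin_block: yellow parking block, fixed to the table, 56 x 56 x 42 mm high, with a vertical 12.5 mm hole in its middle in which the pin stands upright; origin at the centre of its underside
- cap: the white cap; origin at the centre of its open rim, 12 mm below point cap_center. Pressed on the neck it slips down freely until its rim is about 6 mm below the neck top, then resists with a peak of roughly 12 to 15 N, which drops suddenly (the click) with the rim some 8 to 12 mm below the neck top; home, against a hard stop, at 21 mm.
- pin: the lock pin; origin at the tip of its shank, 60 mm below point pin_grip
- stock_bottle_center (a point): capped amber bottle, 56 mm across and 116 mm high, a loose bystander standing on the table, to be left alone; the point is at its centre
- carton_center (a point): white and green medicine carton, 50 x 70 x 110 mm high, a loose bystander standing on the table, to be left alone; the point is at its centre
- pill_pot_center (a point): small open blue pot, 60 mm across and 40 mm high, a loose bystander standing on the table, to be left alone; the point is at its centre
Not all that is in view belongs to the job. Of the things that look like the pin, the smallest one is meant. There is more than one size of the jig; the one meant has the size given above.

How it is judged:
By the outcome, as a careful person would: the job done as asked, in the order asked, and still so for the second after the job is handed in, while the arm keeps its last pose, push and grip.
It also fails if it takes over 58 s, if anything falls off the work surface, if the arm or the gripper's body presses on something with over 40 N, if the wrist force passes 120 N, or if a joint passes its speed limit or range.

## Working session

There is one attempt and no reset: what is moved stays moved. The work goes in short steps, each a Python script; the robot and the scene stay as the last script left them, time stands still between calls to the robot, and variables do not carry over. Pictures are saved under pics/ and viewed, at most 10 in all, crops included, and the job is handed in when it is done.

```bash
mkdir -p pics; ls
python3 - <<'E'
from rig import *
import cv2,numpy as np,pickle
d={n:read_camera(n) for n in("scene","side")}
o=get_obs();d['obs']=o
w=read_camera("wrist");d['wrist']=w
pickle.dump(d,open('d0.pkl','wb'))
for n in("scene","side","wrist"):
    cv2.imwrite(f'pics/{n}0.png',cv2.resize(d[n]["img"][:,:,::-1],(800,600),interpolation=cv2.INTER_CUBIC))
for n in("scene","side"): print(n,d[n]["K"],d[n]["dist"],d[n]["origin"],d[n]["orientation"])
print(w["mount"],o)
E
```

```text
pics
scene [[457.23914284   0.         252.52346108]
 [  0.         457.23914284 186.49361669]
 [  0.           0.           1.        ]] [-0.12071633  0.          0.          0.          0.        ] [ 1.5776397  -0.23117294  0.88497199] [-1.82588262 -1.41122433  0.71086847]
side [[398.64235325   0.         252.57670722]
 [  0.         398.64235325 193.4125378 ]
 [  0.           0.           1.        ]] [-0.04472279  0.          0.          0.          0.        ] [ 0.07496959 -0.66607757  0.61204409] [-2.01953845  0.59883406 -0.36318898]
[[-6.48512438e-05 -9.56368659e-01 -2.92162597e-01  7.36412690e-02]
 [ 9.99999701e-01  1.63245212e-04 -7.56338529e-04  2.03802447e-04]
 [ 7.71032610e-04 -2.92162559e-01  9.56368362e-01 -1.23466046e-01]
 [ 0.00000000e+00  0.00000000e+00  0.00000000e+00  1.00000000e+00]] {'time_s': 0.1, 'qpos': array([-0.09779517,  0.38377896,  0.04382883,  1.59943696, -0.01791469,
        1.16121738, -0.04989512]), 'dq': array([-0.00039489, -0.00163536, -0.00116177, -0.00278429,  0.00010735,
        0.00110315,  0.00028776]), 'tau': array([ 2.75694918e-03, -4.34731865e+01,  1.02928251e+00, -2.50458258e+01,
        1.08449228e-02,  5.45091054e-03, -1.99926194e-05]), 'eef_pos': array([6.49174409e-01, 6.02906346e-06, 2.48986712e-01]), 'orientation': array([-2.22018437, -2.22036411,  0.00284072]), 'force': array([-0.23229858,  0.60760958, -0.18763236]), 'torque': array([-0.00742123,  0.00610072,  0.00698001]), 'grip_force': 0.0, 'width': 0.9988392204754732}
```

View pics/scene0.png

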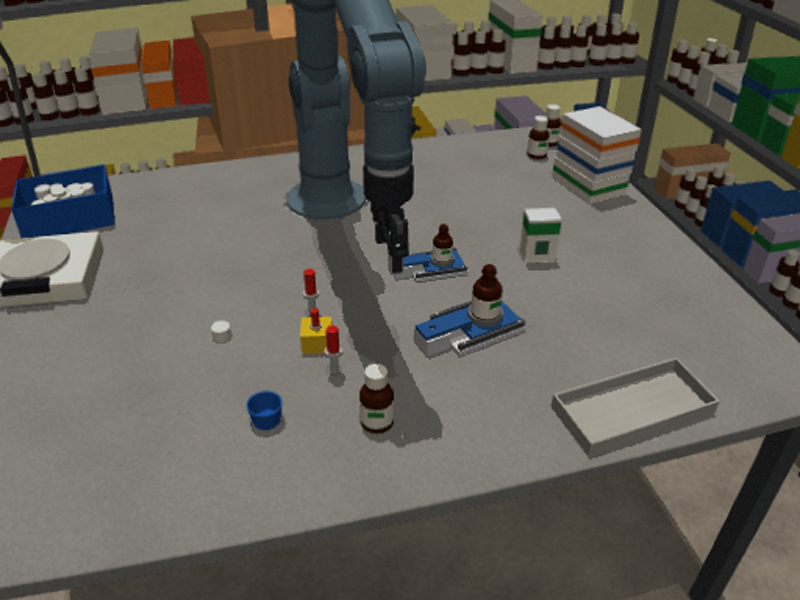

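View pics/side0.png

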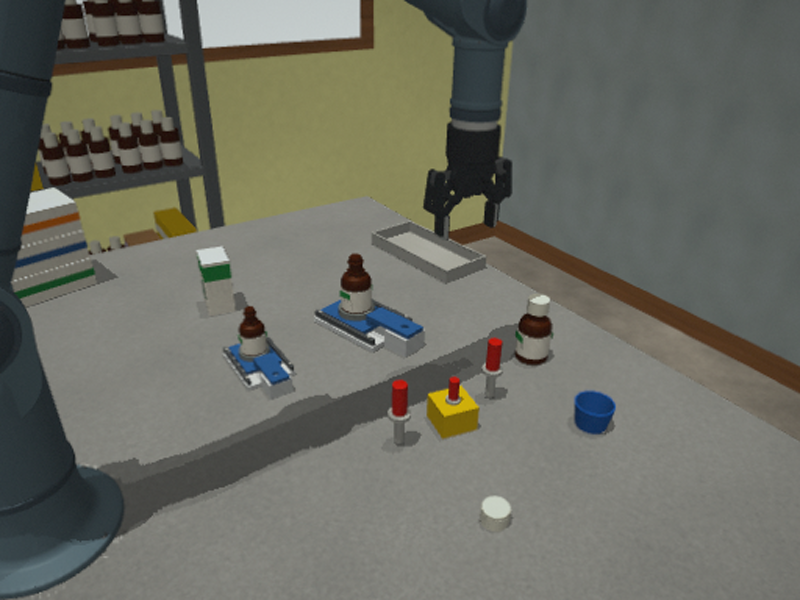

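The scene view shows the cap at (221,330), the yellow block with the small pin at (315,318), and two larger decoy pins at (310,275) and (332,335). The larger jig's hole is at (433,327) and its neck at (488,268). In the side view the matching points are cap (495,510), pin (454,388), hole (405,325) and neck (355,257).

```bash
cat > h.py <<'E'
import numpy as np,cv2,pickle
from scipy.spatial.transform import Rotation as R
def ray(c,uv,obs=None):
    p=cv2.undistortPoints(np.array([[uv]],float),np.array(c["K"]),np.array(c["dist"]))[0,0]
    d=np.array([p[0],p[1],1.])
    if "mount" in c:
        M=np.array(c["mount"]);Rt=R.from_rotvec(obs["orientation"]).as_matrix()
        o=Rt@M[:3,3]+obs["eef_pos"];d=Rt@M[:3,:3]@d
    else: o=np.array(c["origin"]);d=R.from_rotvec(c["orientation"]).apply(d)
    return o,d/np.linalg.norm(d)
def atz(c,uv,z,obs=None):
    o,d=ray(c,uv,obs);return o+d*(z-o[2])/d[2]
def tri(rs):
    A=sum(np.eye(3)-np.outer(d,d) for o,d in rs);b=sum((np.eye(3)-np.outer(d,d))@o for o,d in rs)
    return np.linalg.solve(A,b)
def proj(c,X,obs=None):
    if "mount" in c:
        M=np.array(c["mount"]);Rt=R.from_rotvec(obs["orientation"]).as_matrix()
        o=Rt@M[:3,3]+obs["eef_pos"];Rc=Rt@M[:3,:3]
    else: o=np.array(c["origin"]);Rc=R.from_rotvec(c["orientation"]).as_matrix()
    p=Rc.T@(np.array(X,float)-o)
    return cv2.projectPoints(p[None],np.zeros(3),np.zeros(3),np.array(c["K"]),np.array(c["dist"]))[0].ravel()
E
python3 - <<'E'
from h import *
d=pickle.load(open('d0.pkl','rb'));s=.64
for n,a,b,z in [("hole",(433,327),(405,325),.0425),("neck",(488,267),(355,257),.138),("sneck",(444,228),(250,310),.1),("captop",(221,326),(495,502),.024),("pintop",(315,310),(454,379),.08),
 ("decA",(310,270),(400,383),.1),("decB",(332,328),(494,341),.1),("stock",(376,370),(540,300),.116),("pot",(265,398),(594,398),.04),("carton",(542,213),(212,255),.11)]:
    a=np.array(a)*s;b=np.array(b)*s
    print(n,tri([ray(d["scene"],a),ray(d["side"],b)]).round(4),atz(d["scene"],a,z).round(4),atz(d["side"],b,z).round(4))
E
```

```text
hole [0.6045 0.0948 0.0426] [0.6038 0.0954 0.0425] [0.6044 0.094  0.0425]
neck [0.572  0.208  0.1363] [0.5735 0.2076 0.138 ] [0.57  0.204 0.138]
sneck [0.3638 0.1913 0.1   ] [0.3636 0.1914 0.1   ] [0.3638 0.1911 0.1   ]
captop [ 0.48   -0.2874  0.0263] [ 0.478  -0.2886  0.024 ] [ 0.4815 -0.2847  0.024 ]
pintop [ 0.5463 -0.1142  0.0798] [ 0.5459 -0.1137  0.08  ] [ 0.546  -0.1152  0.08  ]
decA [ 0.4563 -0.1078  0.1061] [ 0.4455 -0.1053  0.1   ] [ 0.4607 -0.1035  0.1   ]
decB [ 0.6341 -0.0973  0.1041] [ 0.6289 -0.0965  0.1   ] [ 0.6386 -0.093   0.1   ]
stock [ 0.7693 -0.0534  0.115 ] [ 0.7681 -0.0512  0.116 ] [ 0.7669 -0.0583  0.116 ]
pot [ 0.7177 -0.229   0.0482] [ 0.7087 -0.2281  0.04  ] [ 0.7271 -0.2236  0.04  ]
carton [0.3756 0.4079 0.1108] [0.3725 0.4099 0.11  ] [0.3758 0.4069 0.11  ]
```

```bash
cat >> h.py <<'E'
def ori(th): # tool down, tool y (closing) at angle th from world x, tool x at th+90deg
    c,s=np.cos(th),np.sin(th)
    return R.from_matrix(np.array([[-s,c,0],[c,s,0],[0,0,-1.]])).as_rotvec()
TH=np.arctan2(.113,-.0335)-np.pi/2
E
python3 - <<'E'
from rig import *
from h import *
o=ori(TH);V=[]
for n,p in [("cap",(.480,-.287,.21)),("pin",(.546,-.1145,.25)),("hole",(.6042,.0948,.2505)),("neck",(.572,.208,.30))]:
    goto(p,o);ob=get_obs();w=read_camera("wrist");V.append((n,ob,w));print(n,ob["time_s"],ob["eef_pos"].round(4),ob["qpos"].round(2))
pickle.dump(V,open('v1.pkl','wb'))
cv2.imwrite('pics/tile1.png',np.vstack([np.hstack([cv2.resize(V[i][2]["img"],(400,300),interpolation=cv2.INTER_AREA) for i in r]) for r in((0,1),(2,3))])[:,:,::-1])
E
```

```text
cap 1.4167 [ 0.4814 -0.2856  0.2103] [ 0.34  0.25  0.14  1.86 -0.04  1.03  0.79]
pin 2.25 [ 0.5455 -0.1159  0.2497] [ 0.1   0.21  0.04  1.82 -0.01  1.11  0.43]
hole 3.175 [0.6043 0.091  0.25  ] [-0.15  0.31 -0.08  1.69  0.03  1.14  0.04]
neck 3.8 [0.5723 0.2068 0.3006] [-0.3   0.27 -0.14  1.64  0.04  1.23 -0.16]
```

View pics/tile1.png

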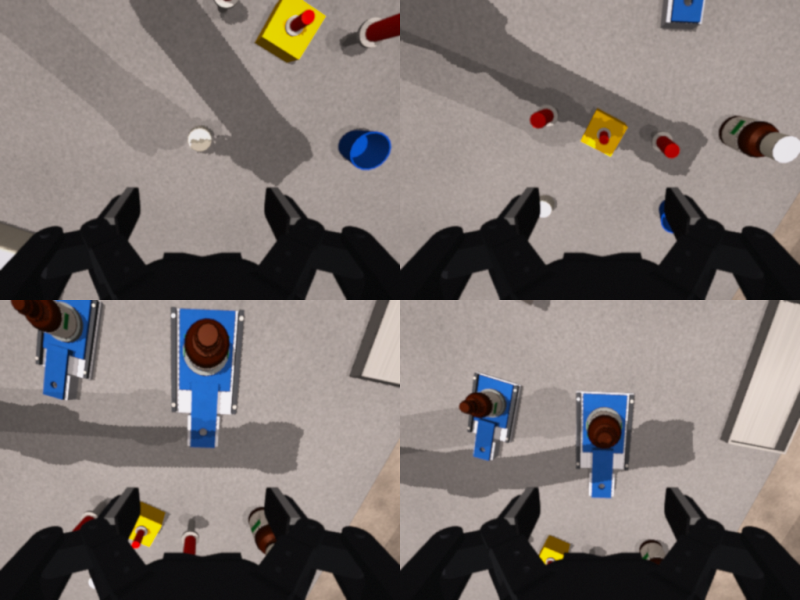

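The wrist tiles show the cap near (200,140), the pin in the block near (604,137), the hole near (203,433) and the neck near (604,428). I'll enlarge crops around these points.

Run:
```python
from h import *
V=pickle.load(open('v1.pkl','rb'));T=[]
for (n,ob,w),(u,v) in zip(V,[(256,178),(261,175),(260,170),(261,168)]):
    c=w["img"][v-25:v+25,u-33:u+33+1][:, :66]
    T.append(cv2.resize(c,(396,300),interpolation=cv2.INTER_CUBIC))
im=np.vstack([np.hstack(T[:2]),np.hstack(T[2:])])[:,:,::-1]
cv2.imwrite('pics/crop1.png',np.clip(im.astype(float)*1.5,0,255).astype(np.uint8))
```

```text
(no output)
```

View pics/crop1.png

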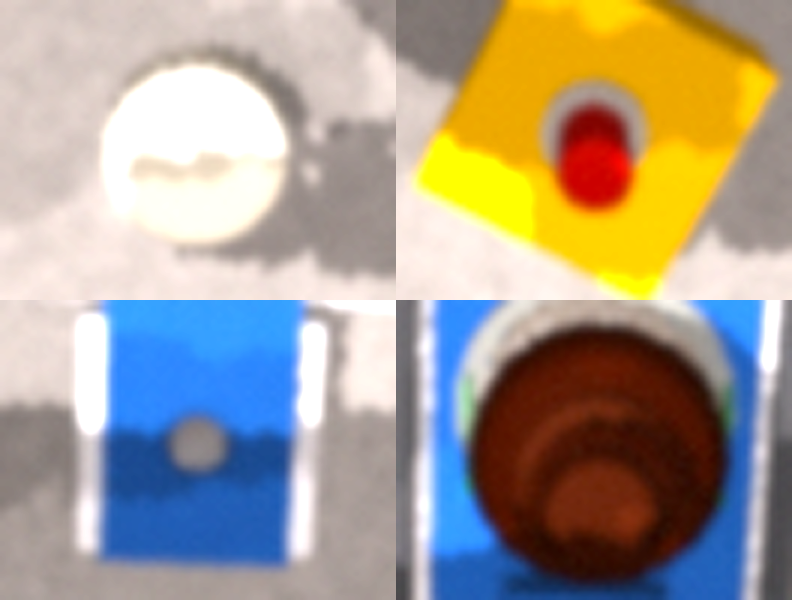

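Cap top is at crop (194,154). Pin handle top is at (595,175) and its collar at (595,130). The hole is at (198,443) and the neck top at (599,507).

Run:
```python
from h import *
V=pickle.load(open('v1.pkl','rb'))
C=[(256,178),(261,175),(260,170),(261,168)]
for i,(x,y),z in [(0,(194,154),.024),(1,(595-396,175),.08),(1,(595-396,130),.046),(2,(198,143),.0425),(3,(599-396,207),.138)]:
    n,ob,w=V[i];uv=(C[i][0]-33+x/6-.42,C[i][1]-25+y/6-.42)
    print(n,z,atz(w,uv,z,ob).round(4), np.abs(ob["dq"]).max().round(3))
```

```text
cap 0.024 [ 0.4784 -0.2906  0.024 ] 0.014
pin 0.08 [ 0.5475 -0.1159  0.08  ] 0.038
pin 0.046 [ 0.5474 -0.115   0.046 ] 0.038
hole 0.0425 [0.6041 0.0938 0.0425] 0.027
neck 0.138 [0.5743 0.2105 0.138 ] 0.044
```

```bash
sed -i 's/^TH=.*/TH=np.deg2rad(14.6)\nPIN=np.array([.5474,-.1154]);HOLE=np.array([.6041,.0938]);NECK=np.array([.5742,.2103]);CAP=np.array([.4785,-.2898])/' h.py
python3 - <<'E'
from rig import *
from h import *
o=ori(TH)
move_gripper(.5)
goto([*PIN,.16],o)
print(move_linear([*PIN,.0695],.08,o,f_stop=8),get_obs()["eef_pos"])
move_gripper(0.0)
ob=get_obs();print(ob["width"],ob["grip_force"],ob["eef_pos"],ob["force"],ob["time_s"])
move_linear([*PIN,.125],.06);move_linear([*PIN,.17],.15)
goto([*HOLE,.17],o);move_linear([*HOLE,.120],.1);sleep(.3)
ob=get_obs();w=read_camera("wrist");print(ob["width"],ob["eef_pos"],ob["force"],ob["time_s"])
s=read_camera("scene");d=read_camera("side")
pickle.dump((ob,w,s,d),open('v2.pkl','wb'))
a=proj(s,[*HOLE,.06]).astype(int);b=proj(d,[*HOLE,.06]).astype(int)
f=lambda i,c,h:cv2.resize(i[c[1]-h*3//4:c[1]+h*3//4,c[0]-h:c[0]+h],(400,300),interpolation=cv2.INTER_CUBIC)
T=[f(s["img"],a,40),f(d["img"],b,40),f(w["img"],(256,230),140),f(w["img"],(260,230),60)]
cv2.imwrite('pics/t2.png',np.clip(np.vstack([np.hstack(T[:2]),np.hstack(T[2:])])[:,:,::-1]*1.4,0,255).astype(np.uint8))
E
```

```text
False [ 0.54805424 -0.11548393  0.07015465]
0.15374702678434862 58.41907203197479 [ 0.54796165 -0.11552112  0.07025722] [-1.05738896  0.1448749   3.39894664] 7.325
0.15145564442782597 [0.60463968 0.09395071 0.12077054] [-0.85655206 -0.80642571 -0.40549646] 10.675
```

View pics/t2.png

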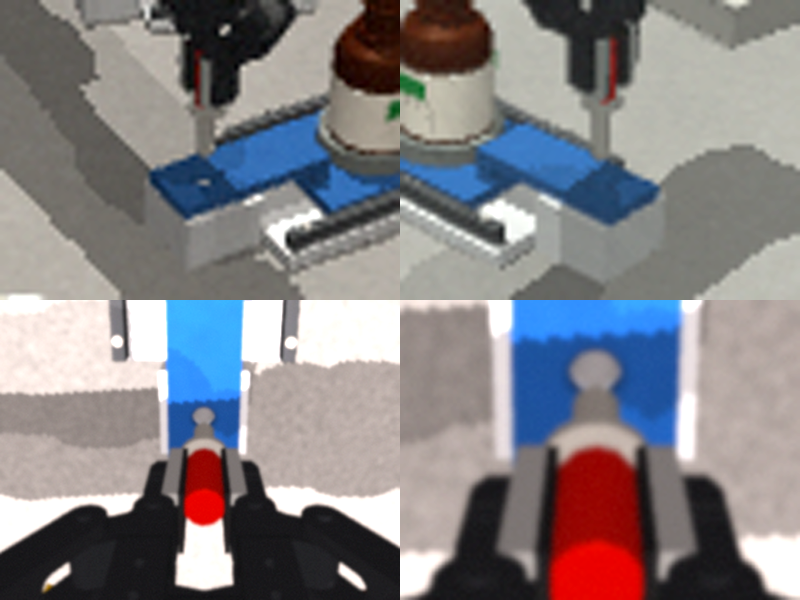

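The pin is held upright, its tip just above the hole. In the wrist crop the hole is at (595,371) and the shank tip at about (597,390).

Run:
```python
from h import *
ob,w,s,d=pickle.load(open('v2.pkl','rb'))
print(atz(w,(258.2,206),.0425,ob), atz(w,(258.2,207),.0425,ob))
p=np.array(ob["eef_pos"]);Rt=R.from_rotvec(ob["orientation"]).as_matrix();print(Rt.round(4))
for L in(.061,.0595,.057): print(L,((proj(w,p+Rt@[0,0,L],ob)-[200,185])*3.333+[400,300]).round(1))
for dz,nm in((0.0235,'handle top')): print(nm,((proj(w,p-Rt@[0,0,.0105],ob)-[200,185])*3.333+[400,300]).round(1))
```

```text
[0.60414093 0.09442317 0.0425    ] [0.60435147 0.09361347 0.0425    ]
[[-2.521e-01  9.677e-01  1.400e-03]
 [ 9.677e-01  2.521e-01  3.000e-04]
 [-1.000e-04  1.400e-03 -1.000e+00]]
0.061 [596.  399.5]
0.0595 [596.  402.1]
0.057 [596.  406.5]Traceback (most recent call last):
  File "<stdin>", line 6, in <module>
TypeError: cannot unpack non-iterable float object
```

Run:
```python
from rig import *
from h import *
H=HOLE+[-.0004,.0001]
move_linear([*H,.108],.05)
r=move_linear([*H,.0685],.03,f_stop=12)
ob=get_obs();print(r,ob["eef_pos"],ob["force"],ob["width"],ob["time_s"])
```

```text
True [0.60345076 0.09386658 0.07072895] [0.02675475 0.25573312 4.4813175 ] 0.15456618101668063 12.4
```

Run:
```python
from rig import *
from h import *
o=ori(TH)
move_gripper(.5);sleep(.2)
p=get_obs()["eef_pos"];move_linear([p[0],p[1],.16],.12)
goto([*(HOLE*.6+CAP*.4),.2],o)
s=read_camera("scene");d=read_camera("side")
move_gripper(.75)
goto([*CAP,.10],o);sleep(.3);ob=get_obs();w=read_camera("wrist");print(ob["eef_pos"],ob["time_s"])
pickle.dump((ob,w,s,d),open('v3.pkl','wb'))
a=proj(s,[*HOLE,.06]).astype(int);b=proj(d,[*HOLE,.06]).astype(int)
f=lambda i,c,h:cv2.resize(i[c[1]-h*3//4:c[1]+h*3//4,c[0]-h:c[0]+h],(400,300),interpolation=cv2.INTER_CUBIC)
T=[f(s["img"],a,40),f(d["img"],b,40),f(w["img"],(256,230),140),f(w["img"],(260,230),60)]
cv2.imwrite('pics/t3.png',np.vstack([np.hstack(T[:2]),np.hstack(T[2:])])[:,:,::-1])
```

```text
[ 0.47966877 -0.28859524  0.10050765] 16.3667
```

View pics/t3.png

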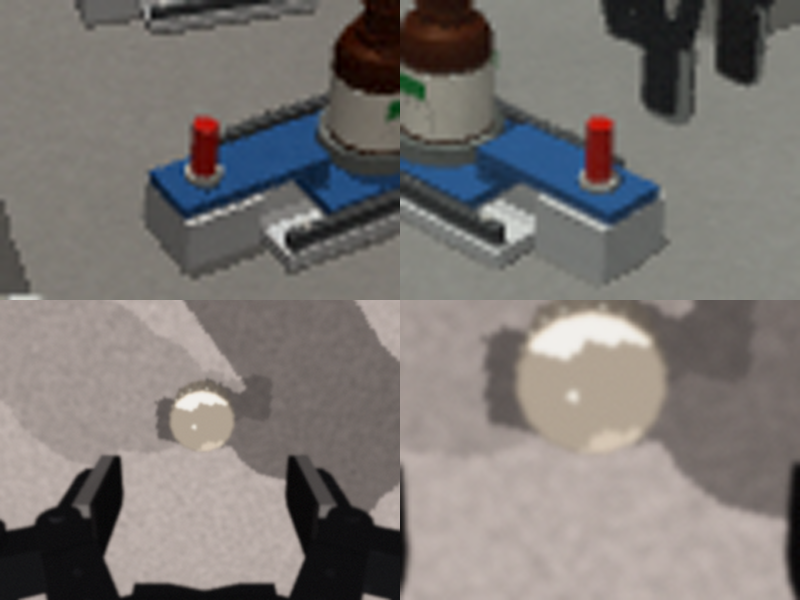

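The pin is seated upright with its collar flat on the tongue. The cap top is centred at (592,382) in the lower-right tile.

Run:
```python
from rig import *
from h import *
ob,w,s,d=pickle.load(open('v3.pkl','rb'))
c=atz(w,(200+192/3.333-.35,185+82/3.333-.35),.024,ob);print(c)
c=c[:2];o=ori(TH)
move_linear([*c,.06],.1,o);r=move_linear([*c,.0225],.05,f_stop=8)
ob=get_obs();print(r,ob["eef_pos"],ob["force"])
move_gripper(0);ob=get_obs();g=ob["eef_pos"];print(ob["width"],ob["grip_force"],g,ob["force"])
np.save('g.npy',np.r_[g,c])
move_linear([*c,.12],.12);goto([*c,.22],o)
goto([*NECK,.20],o);sleep(.4)
ob=get_obs();print(ob["width"],ob["eef_pos"],ob["force"],ob["time_s"])
w=read_camera("wrist");s=read_camera("scene");d=read_camera("side")
pickle.dump((ob,w,s,d),open('v4.pkl','wb'))
a=proj(s,[*NECK,.16]).astype(int);b=proj(d,[*NECK,.16]).astype(int)
f=lambda i,c,h:cv2.resize(i[c[1]-h*3//4:c[1]+h*3//4,c[0]-h:c[0]+h],(400,300),interpolation=cv2.INTER_CUBIC)
T=[f(s["img"],a,40),f(d["img"],b,40),f(w["img"],(256,230),140),f(w["img"],(260,230),60)]
cv2.imwrite('pics/t4.png',np.clip(np.vstack([np.hstack(T[:2]),np.hstack(T[2:])])[:,:,::-1]*1.4,0,255).astype(np.uint8))
```

```text
[ 0.47896208 -0.29032626  0.024     ]
False [ 0.47916103 -0.29049224  0.02261868] [-0.63008374 -0.10395488 -0.06569716]
0.40043139146732554 59.95298769325018 [ 0.47966791 -0.29074049  0.023305  ] [ 0.54769253 -0.37420988  3.77031231]
0.4059727921667678 [0.57432199 0.2099838  0.20008935] [-0.85538292  0.69213683  0.2574753 ] 21.9417
```

View pics/t4.png

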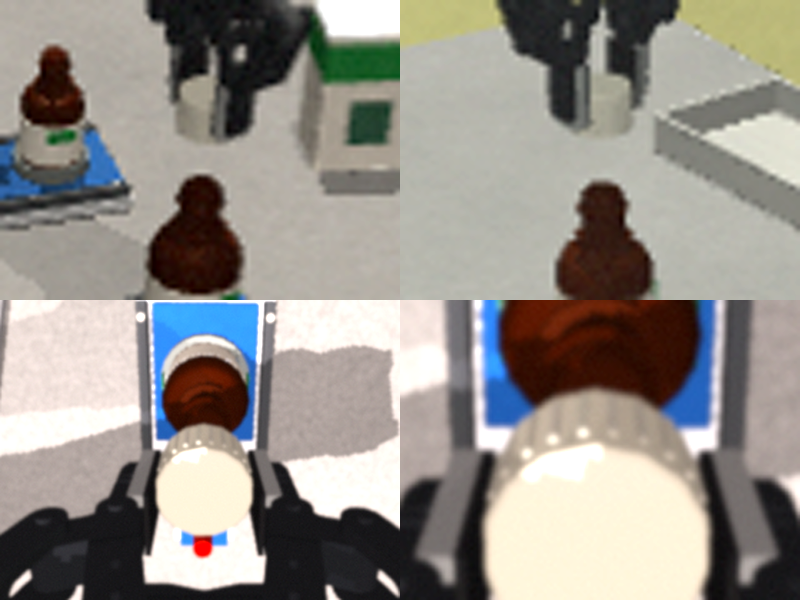

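Run:
```python
from h import *
ob,w,s,d=pickle.load(open('v4.pkl','rb'))
for n,c,off in(("scene",s,0),("side",d,400)):
    a=proj(c,[*NECK,.16]).astype(int)-[40,30]
    for z in(.105,.138,.1774,.2014): print(n,z,((proj(c,[*NECK,z])-a)*5+[off,0]+2.5).round(1),((proj(c,[*(NECK+[.018,0]),z])-a)*5+[off,0]+2.5).round(1))
T=cv2.hconcat([cv2.resize(i["img"][a[1]-30:a[1]+32,a[0]-20:a[0]+20],(400,600)[:2] if 0 else (387,600),interpolation=cv2.INTER_CUBIC) for i in(s,d) for a in[proj(i,[*NECK,.16]).astype(int)]])
cv2.imwrite('pics/t5.png',np.clip(T[:,:,::-1]*1.6,0,255).astype(np.uint8))
```

```text
scene 0.105 [199.5 233.3] [210.5 251. ]
scene 0.138 [203.9 186.9] [215.1 204.3]
scene 0.1774 [209.3 129.6] [220.7 146.6]
scene 0.2014 [212.6  93.7] [224.2 110.5]
side 0.105 [605.5 242.1] [632.9 234.5]
side 0.138 [604.3 189. ] [632.1 181.8]
side 0.1774 [602.8 123.7] [631.1 116.8]
side 0.2014 [601.9  82.8] [630.5  76.2]
```

View pics/t5.png

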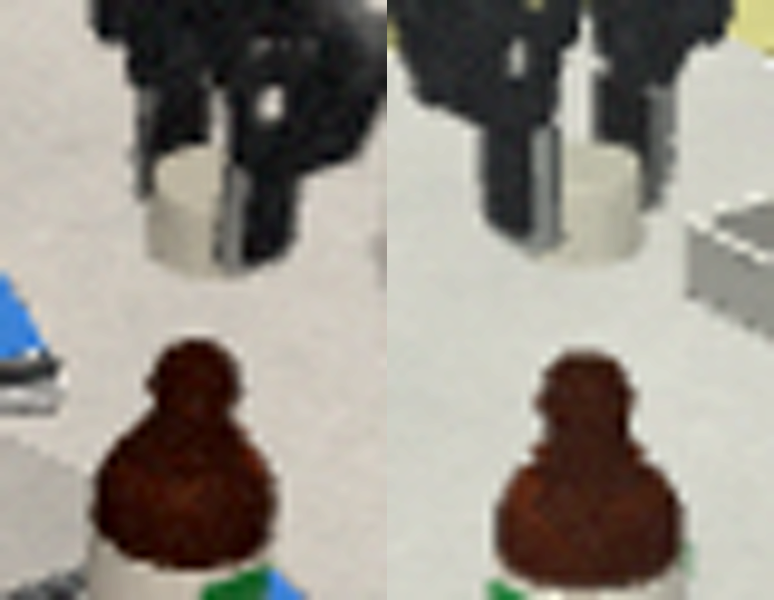

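Cap and neck agree to within about 1–2 mm. I'll make a small correction and descend gently to the bead.

Run:
```python
from rig import *
from h import *
n=NECK-.0008*np.array([-.252,.968])+.0004*np.array([.968,.252])
move_linear([*n,.170],.08);sleep(.2)
f0=get_obs()["force"]
for z in (.164,.161,.159,.157,.1555):
    r=move_linear([*n,z],.02,f_stop=6);ob=get_obs();print(r,ob["eef_pos"].round(4),(ob["force"]-f0).round(2),(ob["torque"]).round(2),ob["width"].round(4),ob["time_s"])
    if r: break
```

```text
Traceback (most recent call last):
AttributeError: 'float' object has no attribute 'round'
```

Run:
```python
from rig import *
from h import *
n=NECK-.0008*np.array([-.252,.968])+.0004*np.array([.968,.252])
f0=get_obs()["force"]
for z in (.161,.159,.157,.1555):
    r=move_linear([*n,z],.02,f_stop=6);ob=get_obs();print(r,ob["eef_pos"].round(4),(ob["force"]-f0).round(2),(ob["torque"]).round(2),round(ob["width"],4),ob["time_s"])
    if r: break
```

```text
False [0.5746 0.2096 0.1608] [ 0.11 -0.07 -0.3 ] [ 0.02 -0.02 -0.  ] 0.3995 23.5667
False [0.5747 0.2095 0.1588] [ 0.46 -0.01  1.65] [ 0.02 -0.   -0.01] 0.3992 23.8167
False [0.5746 0.2096 0.1568] [ 0.66 -0.57  0.15] [ 0.03  0.   -0.06] 0.4024 24.0667
False [0.5747 0.2096 0.1554] [ 0.1  -0.79  0.51] [ 0.05 -0.01  0.04] 0.4053 24.3167
```

Run:
```python
from rig import *
from h import *
n=NECK-.0008*np.array([-.252,.968])+.0004*np.array([.968,.252])
z=.1555
while z>.130:
    z-=.001;r=move_linear([*n,z],.02,f_stop=35);ob=get_obs();print(r,round(z,4),ob["eef_pos"].round(4),ob["force"].round(1),round(ob["width"],3),round(ob["time_s"],2))
    if ob["force"][2]>25 or r: break
sleep(.3);ob=get_obs();print(ob["eef_pos"].round(4),ob["force"].round(1))
```

```text
False 0.1545 [0.5748 0.2097 0.1545] [ 0.7  0.5 -0.1] 0.405 24.57
False 0.1535 [0.575  0.2099 0.1538] [-0.2  0.   1.3] 0.401 24.82
False 0.1525 [0.5752 0.21   0.1533] [-0.1 -0.8  5. ] 0.403 25.07
False 0.1515 [0.5752 0.2101 0.153 ] [-2.5 -0.   7.4] 0.403 25.32
False 0.1505 [0.5753 0.2101 0.1528] [-2.8 -0.7 11.5] 0.404 25.57
False 0.1495 [0.5756 0.2103 0.1523] [-2.9 -0.3 11.4] 0.405 25.82
False 0.1485 [0.5758 0.2104 0.1517] [-3.4 -0.8 12.5] 0.404 26.07
False 0.1475 [0.5749 0.21   0.1479] [ 0.1  0.7 -0.9] 0.401 26.32
False 0.1465 [0.5744 0.2097 0.1441] [  4.7   3.1 -10.2] 0.406 26.57
False 0.1455 [0.5744 0.2097 0.1432] [ 4.7  2.9 -9. ] 0.398 26.82
False 0.1445 [0.5745 0.2097 0.1431] [  3.7   1.9 -10. ] 0.4 27.07
False 0.1435 [0.5745 0.2096 0.1431] [ 4.7  2.8 -9.4] 0.398 27.32
False 0.1425 [0.5746 0.2096 0.1427] [ 1.8  3.2 -4.8] 0.402 27.57
False 0.1415 [0.5748 0.2094 0.1422] [ 0.5  0.8 -1.1] 0.401 27.82
False 0.1405 [0.575  0.2093 0.1409] [ 0.7  0.5 -0.3] 0.401 28.07
False 0.1395 [0.5751 0.2094 0.1403] [-1.3 -0.3  4.8] 0.398 28.32
False 0.1385 [0.5752 0.2094 0.1403] [-3.1 -0.8  8.8] 0.4 28.57
False 0.1375 [0.5752 0.2094 0.1402] [-4.8 -2.6 12.7] 0.402 28.82
False 0.1365 [0.5752 0.2094 0.1402] [-6.4 -2.8 16.9] 0.404 29.07
False 0.1355 [0.5752 0.2094 0.1402] [-7.2 -3.9 21.7] 0.403 29.32
False 0.1345 [0.5752 0.2094 0.1401] [-9.9 -4.5 25.1] 0.398 29.57
[0.5752 0.2094 0.1401] [-9.3 -4.6 24.9]
```

Run:
```python
from rig import *
from h import *
s=read_camera("scene");d=read_camera("side")
f=lambda i,c:cv2.resize(i["img"][c[1]-60:c[1]+60,c[0]-40:c[0]+40],(400,600),interpolation=cv2.INTER_CUBIC)
cv2.imwrite('pics/t6.png',np.clip(np.hstack([f(c,proj(c,[*((NECK+HOLE)/2),.09]).astype(int)) for c in(s,d)])[:,:,::-1]*1.4,0,255).astype(np.uint8))
```

```text
(no output)
```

View pics/t6.png

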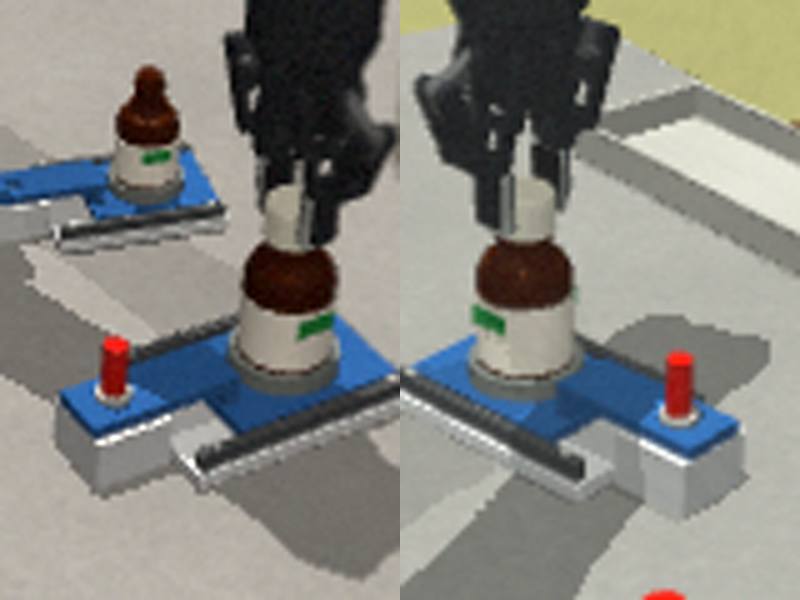

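The cap sits squarely and fully down on the neck, near (288,218) in the left view and (528,210) in the right. The pin is still seated in the tongue. I'm handing in.

```bash
python3 -c "
from rig import *
print(get_obs()['force'],get_obs()['time_s']);print(job_done())"
```

```text
[-9.4553568  -4.93508577 25.42327171] 29.9667
the job is handed in; nothing more can be done
None
```

The job is handed in at about 30 s: the pin is seated with its collar flat on the tongue and released, and the cap clicked on and is fully home, with the gripper still holding it and pressing down at about 25 N.

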